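Pin together a leg riser for a pottery wheel

TASK

Make up the leg riser on the blue foot that is bolted to the table: lay the red rubber pad on the foot and the wooden spacer on the pad, the same way round as the foot, so that the edges are flush and the three holes line up. Then take the orange-handled pin from the rack and push it down through spacer, pad and foot until its collar sits on the wood, and let go. Leave the other things on the table and the tools in the rack as they stand.

Things in the scene. Friction and masses are not known exactly. Their poses are not given: they have to be found in the camera images.
- foot: The riser's foot: blue steel block 90 x 54 x 34 mm (own x, y, z) bolted to the table, with low bolted flanges 6 mm high reaching 73 mm from the centre at both x ends. Origin: centre of its underside, on the table; z up; yaw varies. It has one vertical round hole of 17 mm, right through, 25 mm from the centre towards its own +x end.
- foot_hole (a point): Centre of the hole's mouth in the foot's top face, 34 mm above the table; axes as the foot's.
- foot_end (a point): Point on the foot's top face on its long centre line, 40 mm from the centre towards the end without the hole (own -x).
- pad: Loose red rubber pad, 90 x 54 x 18 mm (own x, y, z), about 100 g, lying flat. Same outline as the foot. Grasp it across its 54 mm width. Origin: centre of its underside. It has one vertical round hole of 17 mm, right through, 25 mm from the centre towards its own +x end.
- pad_hole (a point): Centre of the hole's mouth in the pad's top face; axes as the pad's.
- pad_end (a point): Point on the pad's top face, 40 mm from its centre towards the end without the hole.
- spacer: Loose pale wooden spacer block, 90 x 54 x 30 mm (own x, y, z), about 120 g, lying flat. Same outline as the foot. Grasp it across its 54 mm width. Origin: centre of its underside. It has one vertical round hole of 17 mm, right through, 25 mm from the centre towards its own +x end.
- spacer_hole (a point): Centre of the hole's mouth in the spacer's top face; axes as the spacer's.
- spacer_end (a point): Point on the spacer's top face, 40 mm from its centre towards the end without the hole.
- pin: Locking pin, about 140 g, standing upright in one of the rack's holes: steel shank 14 mm across and 74 mm long, its lowest 16 mm tapering to a 6 mm nose; above it a steel collar 34 mm across and 6 mm thick; above that an upright orange round grip 24 mm across and 40 mm tall (80 to 120 mm above the nose). Origin: the nose; z along the pin, up. At the start the collar rests on the rack's top.
- pin_collar (a point): Centre of the underside of the pin's collar, 74 mm above the nose.
- pin_tip (a point): Nose of the pin (its lower end).
- rack: Fixed dark wooden tool rack, 54 x 150 x 80 mm (own x, y, z), three through holes of 15.5 mm in its top at own y = -48, 0 and +48 mm; they hold the pin and two pottery tools in any order. Origin: centre of its underside.
- slip_bottle: White plastic squeeze bottle with red cap, 56 mm across, 150 mm tall, standing; bystander. Origin: centre of its underside.
- glaze_jar: Blue glaze jar with white lid, 60 mm across, 100 mm tall; bystander. Origin: centre of its underside.
- mug: Terracotta mug, 76 mm across plus a handle on its own +y side, 85 mm tall; bystander. Origin: centre of its underside.
- bowl: White bowl, 110 mm across, 50 mm tall; bystander. Origin: centre of its underside.
- mallet: Hammer lying flat near the robot, about 0.24 m long, its length roughly towards the robot; bystander. Origin on its underside.
- kiln_post: White ceramic tube standing on end, 36 mm across, 75 mm tall; bystander. Origin: centre of its underside.
- trimmer: Pottery tool with a pale wooden handle 20 mm across, standing in one hole of the dark rack, its top 119 mm above the table; origin at its lower end, z up; bystander.
- needle: Pottery tool with a green handle, otherwise like the trimmer, in another hole of the rack; bystander.
Not all that is in view belongs to the job. What is shaped like the pin but turquoise is not meant. Of the things that look like the foot, take the one that is farthest to the robot's left at the start.

How it is judged:
On the way, in this order (a step that is already met when the one before it is completed fails the run):
1. the rubber pad lies flat on the foot, hole over hole, released (horizontal distance between pad_hole and foot_hole below 0.007 m and horizontal distance between pad_end and foot_end below 0.012 m and angle between the x axis of pad and the x axis of foot, either way round below 0.15 rad and z of pad_hole in the frame of foot_hole between 0.015 and 0.021 m and angle between pad's own z axis and vertical below 0.06 rad and contact force between the fingers and pad below 0.05 N and linear speed of pad below 0.02 m/s), for 0.2 s.
2. the wooden spacer lies flat on the pad, still lined up, hole over hole, released (all of step 1 and horizontal distance between spacer_hole and foot_hole below 0.007 m and horizontal distance between spacer_end and foot_end below 0.012 m and angle between the x axis of spacer and the x axis of foot, either way round below 0.15 rad and z of spacer_hole in the frame of foot_hole between 0.045 and 0.051 m and angle between spacer's own z axis and vertical below 0.06 rad and contact force between the fingers and spacer below 0.05 N and linear speed of spacer below 0.02 m/s), for 0.2 s.
At the end, for the whole second after the job is handed in: Pad flat on the foot, spacer flat on the pad: heights within 3 mm, holes within 4 mm of the foot's hole, plain ends within 12 mm of the foot's, turned at most 0.15 rad; pin upright (0.08 rad) through all, nose within 4 mm of the hole axis, collar on the spacer (3 mm); all released, at rest (horizontal distance between each of pad_hole, spacer_hole, pin_tip and foot_hole below 0.004 m and horizontal distance between each of pad_end, spacer_end and foot_end below 0.012 m and angle between the x axis of each of pad, spacer and the x axis of foot, either way round below 0.15 rad and z of pad_hole in the frame of foot_hole between 0.015 and 0.021 m and angle between each of pad, spacer's own z axis and vertical below 0.06 rad and contact force between the fingers and pad below 0.05 N and linear speed of each of pad, spacer, pin below 0.02 m/s and z of spacer_hole in the frame of foot_hole between 0.045 and 0.051 m and contact force between the fingers and spacer below 0.05 N and z of pin_collar in the frame of foot_hole between 0.045 and 0.051 m and angle between pin's own z axis and vertical below 0.08 rad and contact force between the fingers and pin below 0.05 N); the robot touches nothing.
It fails at once if a bystander is shifted by more than 40 mm or tipped over (distance of any of slip_bottle, glaze_jar, mug, bowl, mallet, kiln_post, trimmer, needle from where it was at the start of the episode above 0.04 m or angle between any of slip_bottle, glaze_jar, mug, bowl, kiln_post, trimmer, needle's own z axis and vertical above 0.5 rad).
It also fails if it takes over 72 s, if anything falls off the work surface, if the arm or the gripper's body presses on something with over 40 N, if the wrist force passes 120 N, or if a joint passes its speed limit or range.

ROBOT

A 7-joint arm with a two-finger parallel gripper is mounted at the origin on the work surface. World frame = base frame: x ahead of the robot, y to its left, z up, the work surface at z = 0. Lengths are in m, angles in rad, forces in N, time in s.
With the tool pointing down it reaches from about 0.35 to 0.9 m from the base axis. Payload 19.9 kg.
Tool frame: the origin (TCP) lies on the centre line of the jaws, within the pads' length; the fingertips stand 11 mm ahead of it and the grasp point (between the pads) lies 8 mm behind it; z points along the fingers, y is the line along which they close (so a half turn about z gives the same grasp; the last joint's range is limited). The gripper opens to 94 mm and grips with 3 to 60 N. Pads are 16 mm wide; open, the fingers measure 119 mm over their backs; the gripper's body (75 mm by 177 mm) begins 78 mm behind the grasp point.
Start: joints at [-1.214, 0.417, -0.01, 1.614, 0.005, 1.111, -0.053], TCP at [0.243, 0.576, 0.216] pointing down, gripper open.
Joint ranges: [-2.81, 2.81], [-0.39, 2.02], [-1.27, 1.25], [0.06, 2.57], [-1.19, 4.33], [0.19, 2], [-2.82, 2.82]. Speed limits (rad/s): [1.89, 1.89, 2.39, 2.39, 3.01, 3.01, 3.01].

INTERFACE

Orientations are given as a rotation vector (axis times angle).
In Python, from station import monitor, optics, hand_in gives the robot as it stands. The module is installed in compiled form; this text tells all that it offers.
- The arm moves only by the tool apply_moves, never from a script. Its argument "targets" is a list of rows, each a list of 5 numbers: the shift along the world's x, y, z in mm, then the turn about the world's z in rad, then the closure, from -1 (fully open) to 1 (shut), so that 0 is half open. A call has 1 to 20 rows; each row shifts and turns the commanded pose from where the row before left it; what a row does not reach is not made up. A row lasts 1/8 s, in which the tool goes at most 62.5 mm and 10.7 degrees, less where a joint would pass 70% of its speed; a pose out of reach is approached as far as the arm can. A call with a gripper value outside its range is refused whole. The fingers move at their own pace and stop on an object; "force" is the grip in N (left out, the last holds). Time passes only in rows, so rows that do not move let the fingers close. It gives the time, the measured TCP pose, the force, the opening and the grip force at its end, in the units of the state.
- monitor.get_state(): the state, without advancing time (a new reading comes with each control period).
- optics.grab_frame(name): name is "side" or "top"; returns the picture (384x512x3 uint8, red, green, blue); there is no depth.
- optics.calibration(name): a dict with "fx", "fy", "cx", "cy" (pixels), "dist_coeffs" ([k1, k2, p1, p2, k3] as OpenCV has them; the pictures are not rectified), "extrinsics" (4x4, takes a point from world to camera coordinates). Camera axes: x right, y down, z forward; pixel columns grow to the right and rows downward; lengths in m; the calibration is good to about 2 mm. A picture is of the moment at which its call begins. calibration takes no time and is no camera call.
- hand_in(): hands the job in; it is judged then, once.
The state is a dict: "t": time; "joint_pos": joint angles; "joint_vel": joint speeds; "tau": joint torques, N m; "tool_pos": TCP position; "tool_rot": TCP orientation; "force": force on the tool from outside, world axes, zero at the start; "torque": the same for the moment, N m; "width": finger opening in m; "grasp_force": force on a finger pad.
Only numpy, scipy, OpenCV 4.12 (cv2) and the standard library are available. Lean on these libraries where they do the work, as an engineer would, in place of code of your own. Each camera call takes 0.05 s, during which the arm holds its last target. There are 200 camera calls.

## Working session

There is one attempt and no reset: what is moved stays moved. The work goes in short steps, Python scripts to look and compute and a tool call to move; the robot and the scene stay as the last step left them, time stands still between calls to the robot, and variables do not carry over. Pictures are saved under pics/ and viewed, at most 10 in all, crops included, and the job is handed in when it is done.

Besides the shell and the picture viewer there is one more tool, called in YAML: its name, and indented under it one key for each argument. apply_moves: Moves the arm, as the interface text tells. Its arguments: {"type":"object","properties":{"targets":{"type":"array","items":{"type":"array","items":{"type":"number"}}},"force":{"type":"number"}},"required":["targets"]}

```bash
mkdir -p pics; cat > h.py <<'E'
import numpy as np, cv2
from station import monitor, optics
def grab(n,f=None):
    im=optics.grab_frame(n)
    if f: cv2.imwrite('pics/'+f,im[:,:,::-1])
    return im
def cal(n):
    c=optics.calibration(n)
    K=np.array([[c['fx'],0,c['cx']],[0,c['fy'],c['cy']],[0,0,1]])
    return K,np.array(c['dist_coeffs'],float),np.array(c['extrinsics'])
def ray(n,uv):
    K,d,E=cal(n)
    p=cv2.undistortPoints(np.array(uv,float).reshape(-1,1,2),K,d).reshape(-1,2)
    r=np.c_[p,np.ones(len(p))]@E[:3,:3]
    return -E[:3,:3].T@E[:3,3], r
def onz(n,uv,z):
    o,r=ray(n,uv); return o+r*((z-o[2])/r[:,2])[:,None]
def proj(n,X):
    K,d,E=cal(n)
    return cv2.projectPoints(np.array(X,float).reshape(-1,1,3),cv2.Rodrigues(E[:3,:3])[0],E[:3,3],K,d)[0].reshape(-1,2)
E
python3 - <<'E'
from h import *
a=grab('top','t0.png');b=grab('side','s0.png')
for n in('top','side'):
    K,d,E=cal(n);print(n,K[0,0],d,ray(n,[[256,192]]))
s=monitor.get_state();print(s['t'],s['tool_pos'],s['tool_rot'],s['width'])
E
```

```text
top 487.3866379075805 [-0.06839365  0.          0.          0.          0.        ] (array([ 0.20858095, -0.05846658,  1.60538432]), array([[ 0.16042727, -0.00217856, -0.98710303]]))
side 351.35137606728233 [-0.0140709  0.         0.         0.         0.       ] (array([0.29051663, 0.67996579, 0.74902816]), array([[ 0.16848415, -0.71616394, -0.67768958]]))
0.1 [0.24257792 0.57564726 0.21589529] [-6.22274553e-01 -3.07919772e+00  1.75248811e-03] 0.09372403019033634
```

View pics/t0.png

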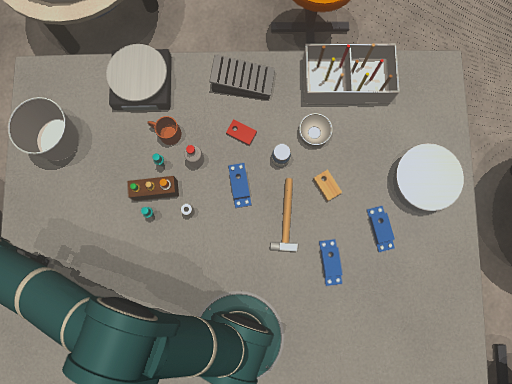

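View pics/s0.png

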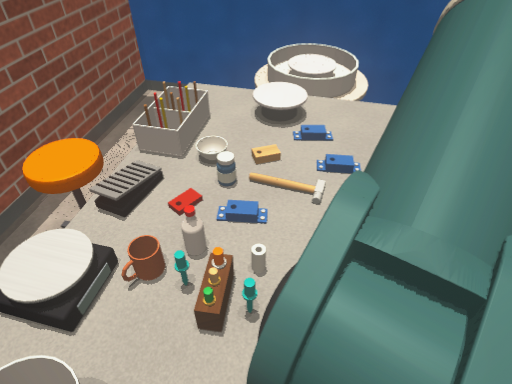

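Top view (image up = +x, left = +y). Foot-like: (239,185), (331,262), (381,228); the leftmost is (239,185). Pin-like: orange (165,184) in the rack, turquoise (158,160) and (148,213), so orange it is. Red pad (241,132), spacer (327,185). The large orange disc at (320,3) is a stool. Next, a close crop.

```bash
python3 - <<'E'
from h import *
a=cv2.imread('pics/t0.png')
cv2.imwrite('pics/c0.png',cv2.resize(a[110:225,120:350],None,fx=3.4,fy=3.4,interpolation=cv2.INTER_CUBIC))
hsv=cv2.cvtColor(a,cv2.COLOR_BGR2HSV)
for p in [(241,132),(239,185),(239,172),(327,185),(165,184),(236,130),(231,128)]: print(p,hsv[p[1],p[0]])
b=cv2.cvtColor(cv2.imread('pics/s0.png'),cv2.COLOR_BGR2HSV)
for p in [(186,203),(245,215),(243,205),(265,155),(218,258),(218,250)]: print(p,b[p[1],p[0]])
E
```

```text
(241, 132) [  3 180 193]
(239, 185) [108 145 160]
(239, 172) [107 144 161]
(327, 185) [ 16 138 207]
(165, 184) [ 17 205 209]
(236, 130) [  4 127 166]
(231, 128) [  3 182 195]
(186, 203) [  2 199 222]
(245, 215) [109  81  88]
(243, 205) [107 147 193]
(265, 155) [ 17 130 224]
(218, 258) [ 11 178 135]
(218, 250) [ 18 227 245]
```

View pics/c0.png

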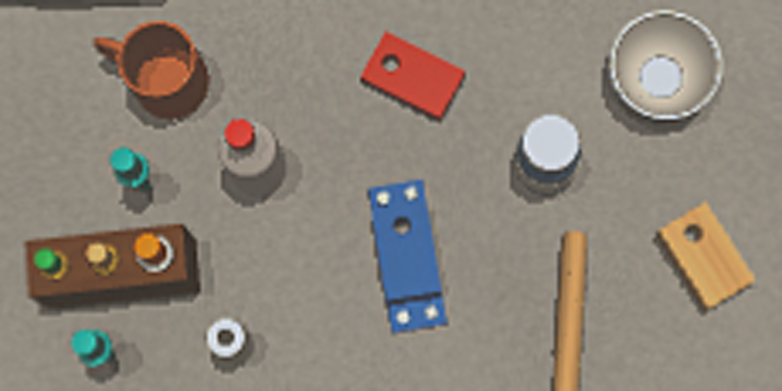

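Crop: pad hole at its upper-left end, spacer hole at its upper-left end, foot hole at the up (+x) end; orange grip is in the rack's right-hand hole. Measuring now.

```bash
cat > meas.py <<'E'
from h import *
# name: hue lo/hi, sat min, val min per view
COL=dict(pad=((0,9),120),spacer=((11,23),90),foot=((100,116),100),pin=((9,21),185))
def face(view,im,name,px,z,vmin,r=34,up=8,show=True):
    u0,v0=int(px[0])-r,int(px[1])-r; u0=max(u0,0); v0=max(v0,0)
    c=cv2.resize(im[v0:v0+2*r,u0:u0+2*r],None,fx=up,fy=up,interpolation=cv2.INTER_CUBIC)
    h=cv2.cvtColor(c,cv2.COLOR_RGB2HSV); (lo,hi),sm=COL[name]
    m=cv2.inRange(h,(lo,sm,vmin),(hi,255,255))
    cs,hi_=cv2.findContours(m,cv2.RETR_CCOMP,cv2.CHAIN_APPROX_NONE)
    pt=((px[0]-u0+.5)*up,(px[1]-v0+.5)*up)
    k=max((i for i in range(len(cs)) if hi_[0][i][3]<0),key=lambda i:cv2.contourArea(cs[i])-50*abs(min(0,cv2.pointPolygonTest(cs[i],pt,True))))
    px2=lambda q:(np.asarray(q,float).reshape(-1,2)+.5)/up-.5+[u0,v0]
    P=onz(view,px2(cs[k]),z)[:,:2]
    rc=cv2.minAreaRect((P*1000).astype(np.float32))
    box=cv2.boxPoints(rc)
    e=[box[1]-box[0],box[2]-box[1]]; e=max(e,key=np.linalg.norm); ax=e/np.linalg.norm(e)
    holes=[cs[i] for i in range(len(cs)) if hi_[0][i][3]==k]
    out=dict(c=np.array(rc[0]),size=sorted(rc[1]))
    if holes:
        H=max(holes,key=cv2.contourArea); M=cv2.moments(H)
        hp=px2([M['m10']/M['m00'],M['m01']/M['m00']]); hw=onz(view,hp,z)[0,:2]*1000
        if np.dot(hw-out['c'],ax)<0: ax=-ax
        hm=onz(view,px2(H),z)[:,:2]*1000
        out.update(hole=hw,hd=2*np.sqrt(cv2.contourArea(hm.astype(np.float32))/np.pi),off=np.dot(hw-out['c'],ax),lat=ax[0]*(hw-out['c'])[1]-ax[1]*(hw-out['c'])[0])
    out['yaw']=np.degrees(np.arctan2(ax[1],ax[0]))
    if show: print(view,name,{k:np.round(v,1) for k,v in out.items()})
    return out
E
python3 - <<'E'
from meas import *
T=grab('top');S=grab('side')
for n,p,q,z in [('pad',(241,132),(186,203),.018),('spacer',(327,185),(265,155),.030),('foot',(239,185),(245,207),.034)]:
    for vm in (120,150,175): 
      for v,im,x in (('top',T,p),('side',S,q)):
        try: face(v,im,n,x,z,vm)
        except Exception as e: print(v,n,vm,'fail',e)
for vm in (150,190):
  for v,im,x in (('top',T,(165,184)),('side',S,(218,252))):
    face(v,im,'pin',x,.126,vm,r=12)
E
```

```text
top pad {'c': array([674.1, -13.4]), 'size': array([54.9, 91.5]), 'hole': array([686.4,   8.6]), 'hd': np.float64(17.6), 'off': np.float64(25.2), 'lat': np.float64(-0.5), 'yaw': np.float32(61.9)}
side pad {'c': array([656. ,  -2.1]), 'size': array([92.7, 98.4]), 'hole': array([686.4,   9.8]), 'hd': np.float64(13.2), 'off': np.float64(21.5), 'lat': np.float64(24.6), 'yaw': np.float32(-27.5)}
top pad {'c': array([674.6, -13.2]), 'size': array([54.1, 90.5]), 'hole': array([686.9,   8.5]), 'hd': np.float64(18.9), 'off': np.float64(24.9), 'lat': np.float64(-0.6), 'yaw': np.float32(61.9)}
side pad {'c': array([661. ,  -5.3]), 'size': array([86.6, 91.3]), 'hole': array([686.3,   9.6]), 'hd': np.float64(16.2), 'off': np.float64(25.0), 'lat': np.float64(-15.4), 'yaw': np.float32(62.0)}
top pad {'c': array([675. , -13.1]), 'size': array([53.2, 89.4]), 'hole': array([686.9,   8.5]), 'hd': np.float64(20.7), 'off': np.float64(24.6), 'lat': np.float64(-0.3), 'yaw': np.float32(61.9)}
side pad {'c': array([661.3,  -5.9]), 'size': array([85.5, 90.3]), 'hole': array([686.3,   9.5]), 'hd': np.float64(1
[... 2060 characters left out ...]
.float64(-12.3), 'yaw': np.float32(11.1)}
top foot {'c': array([499.5,  18.7]), 'size': array([0.8, 1.7]), 'yaw': np.float32(-0.1)}
side foot {'c': array([502.9,   7.5]), 'size': array([ 75.6, 111.7]), 'hole': array([518.2,  -1.3]), 'hd': np.float64(21.3), 'off': np.float64(13.4), 'lat': np.float64(-11.5), 'yaw': np.float32(11.0)}
top pin {'c': array([484. , 226.6]), 'size': array([22.1, 22.5]), 'yaw': np.float32(45.6)}
side pin {'c': array([483.6, 229.1]), 'size': array([20.7, 22.7]), 'yaw': np.float32(-71.6)}
top pin {'c': array([484.1, 226.5]), 'size': array([20.5, 21. ]), 'yaw': np.float32(89.4)}
side pin {'c': array([483.6, 228.5]), 'size': array([21. , 21.1]), 'yaw': np.float32(-76.0)}
```

Both views agree to about 1.5 mm and match the given sizes: pad hole (687,9) yaw 62°, spacer hole (509,-284) yaw 30.4°, foot hole (518,-2) yaw 9.1°, pin (484,228). Going above the pad.

apply_moves:
  targets:
    - [27,-36.8,0,-0.104,-1]
    - [27,-36.8,0,-0.104,-1]
    - [27,-36.8,0,-0.104,-1]
    - [27,-36.8,0,-0.104,-1]
    - [27,-36.8,0,-0.104,-1]
    - [27,-36.8,0,-0.104,-1]
    - [27,-36.8,0,-0.104,-1]
    - [27,-36.8,0,-0.104,-1]
    - [27,-36.8,0,-0.104,-1]
    - [27,-36.8,0,-0.104,-1]
    - [27,-36.8,0,-0.104,-1]
    - [27,-36.8,0,-0.104,-1]
    - [27,-36.8,0,-0.104,-1]
    - [27,-36.8,0,-0.104,-1]
    - [27,-36.8,0,-0.104,-1]
    - [27,-36.8,0,-0.104,-1]
    - [0,0,0,0,-1]
    - [0,0,0,0,-1]
  force: 15

```text
t: 2.45
tool_pos: [0.6744, -0.0124, 0.216]
tool_rot: [-2.694, -1.614, 0.001]
force: [-0.0, 0.1, -0.4]
width: 0.0939
grasp_force: 0.0
```

apply_moves:
  targets:
    - [0,0,-40,0,-1]
    - [0,0,-40,0,-1]
    - [0,0,-40,0,-1]
    - [0,0,-40,0,-1]
    - [0,0,-30,0,-1]
    - [0,0,-12,0,-1]
    - [0,0,0,0,-1]
    - [0,0,0,0,0.2]
    - [0,0,0,0,0.6]
    - [0,0,0,0,0.6]
    - [0,0,0,0,0.6]
    - [0,0,0,0,0.6]
  force: 15

```text
t: 3.95
tool_pos: [0.6747, -0.0128, 0.0146]
tool_rot: [-2.696, -1.613, -0.0]
force: [-0.3, 0.1, 3.0]
width: 0.0537
grasp_force: 15.0
```

apply_moves:
  targets:
    - [0,0,30,0,0.6]
    - [0,0,40,0,0.6]
    - [-18.1,0.7,10,-0.0922,0.6]
    - [-18.1,0.7,0,-0.0922,0.6]
    - [-18.1,0.7,0,-0.0922,0.6]
    - [-18.1,0.7,0,-0.0922,0.6]
    - [-18.1,0.7,0,-0.0922,0.6]
    - [-18.1,0.7,0,-0.0922,0.6]
    - [-18.1,0.7,0,-0.0922,0.6]
    - [-18.1,0.7,0,-0.0922,0.6]
    - [-18.1,0.7,0,-0.0922,0.6]
    - [-18.1,0.7,0,-0.0922,0.6]
    - [0,0,0,0,0.6]
    - [0,0,0,0,0.6]

```text
t: 5.7
tool_pos: [0.4944, -0.0057, 0.0946]
tool_rot: [-3.132, -0.25, -0.001]
force: [0.0, -1.0, -1.3]
width: 0.0538
grasp_force: 15.0
```

```bash
python3 - <<'E'
from h import *
T=grab('top');S=grab('side')
s=monitor.get_state();print(s['tool_pos'],s['force'],s['width'])
c=np.hstack([cv2.resize(T[140:240,190:290],None,fx=4,fy=4),cv2.resize(S[130:230,195:295],None,fx=4,fy=4)])
cv2.imwrite('pics/c1.png',c[:,:,::-1])
E
```

```text
[ 0.49434196 -0.00593097  0.0944802 ] [ 0.61820362 -0.08428662 -1.65489249] 0.05398343176323545
```

View pics/c1.png

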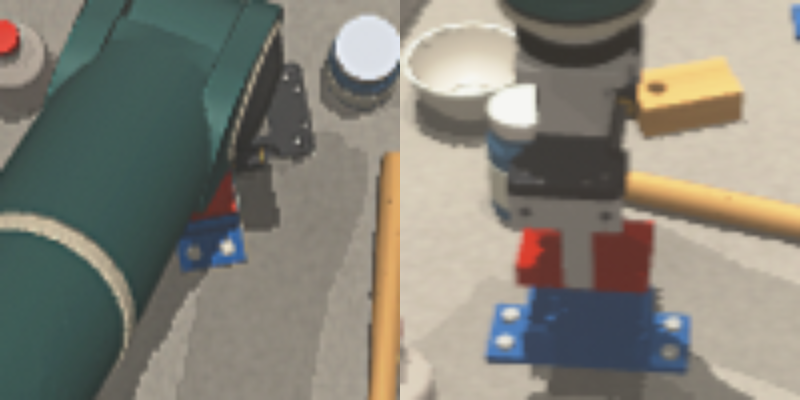

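The pad is held level above the foot (red above blue in the side view, right half of the crop); its hole is hidden behind the finger. I'll lower it, release, back off and check.

apply_moves:
  targets:
    - [-0.5,0,-20,0,0.6]
    - [0,0,-15,0,0.6]
    - [0,0,-8,0,0.6]
    - [0,0,-2.5,0,0.6]
    - [0,0,0,0,0.6]
    - [0,0,0,0,0.1]
    - [0,0,0,0,-0.3]
    - [0,0,0,0,-0.5]
    - [0,0,0,0,-0.5]
    - [0,0,30,0,-0.6]
    - [0,0,40,0,-0.7]
    - [0,-40,40,0.06,-1]
    - [0,-50,40,0.06,-1]
    - [0,-50,0,0.06,-1]
    - [0,-50,0,0.06,-1]
    - [0,-50,0,0.06,-1]
    - [0,-45,0,0.07,-1]
    - [0,0,0,0,-1]

```text
t: 8.05
tool_pos: [0.4919, -0.2933, 0.198]
tool_rot: [3.034, 0.811, -0.001]
force: [-0.2, 0.1, 0.5]
width: 0.0937
grasp_force: 0.0
```

```bash
python3 - <<'E'
from meas import *
T=grab('top','t2.png');S=grab('side','s2.png')
s=monitor.get_state();print(s['tool_pos'],s['tool_rot'])
pt=proj('top',[[.494,-.006,.052]])[0];ps=proj('side',[[.494,-.006,.052]])[0];print(pt,ps)
for vm in (130,150,175):
    face('top',T,'pad',pt,.052,vm); face('side',S,'pad',ps,.052,vm)
c=np.hstack([cv2.resize(T[140:240,190:290],None,fx=4,fy=4),cv2.resize(S[150:250,195:295],None,fx=4,fy=4)])
cv2.imwrite('pics/c2.png',c[:,:,::-1])
E
```

```text
[ 0.49294592 -0.28964201  0.19772056] [-3.03334811e+00 -8.15862352e-01  6.95415306e-04]
[238.64400289 182.14463089] [241.50695526 202.0208554 ]
top pad {'c': array([492.4,  -5.2]), 'size': array([55. , 90.9]), 'hole': array([517.8,  -1.6]), 'hd': np.float64(16.9), 'off': np.float64(25.7), 'lat': np.float64(-0.4), 'yaw': np.float32(9.0)}
side pad {'c': array([492.5,  -3.8]), 'size': array([57., 91.]), 'hole': array([ 5.175e+02, -2.000e-01]), 'hd': np.float64(14.3), 'off': np.float64(25.2), 'lat': np.float64(-0.4), 'yaw': np.float32(9.1)}
top pad {'c': array([492.5,  -5.2]), 'size': array([55. , 90.6]), 'hole': array([517.9,  -1.6]), 'hd': np.float64(17.8), 'off': np.float64(25.6), 'lat': np.float64(-0.4), 'yaw': np.float32(9.0)}
side pad {'c': array([492.6,  -4.2]), 'size': array([56., 91.]), 'hole': array([ 5.174e+02, -3.000e-01]), 'hd': np.float64(16.2), 'off': np.float64(25.1), 'lat': np.float64(0.0), 'yaw': np.float32(9.1)}
top pad {'c': array([492.8,  -5.5]), 'size': array([54.2, 90.1]), 'hole': array([517.9,  -1.7]), 'hd': np.float64(19.1), 'off': np.float64(25.3), 'lat': np.float64(-0.2), 'yaw': np.float32(9.0)}
side pad {'c': array([492.7,  -4.9]), 'size': array([54.7, 90.9]), 'hole': array([ 5.173e+02, -4.000e-01]), 'hd': np.float64(18.3), 'off': np.float64(25.0), 'lat': np.float64(0.6), 'yaw': np.float32(9.1)}
```

View pics/c2.png

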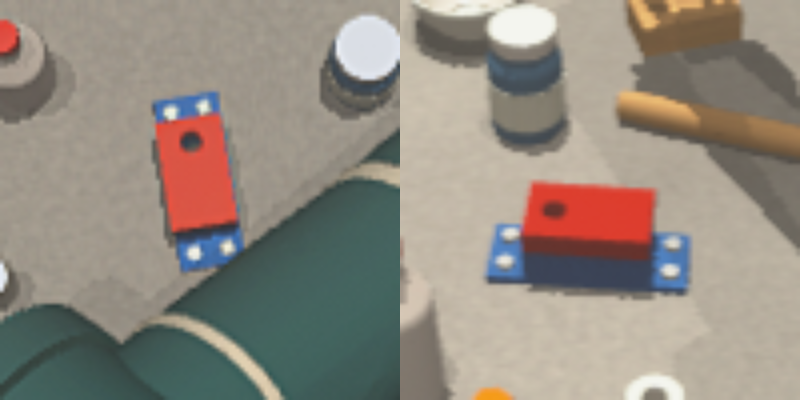

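Pad lies flush on the foot: yaw 9°, hole (517.7,-1.0) against foot hole (518.4,-1.9), 1.2 mm off. Next the spacer, which is visible at (327,185) in the top view.

apply_moves:
  targets:
    - [-3,-3.5,-30,0.005,-1]
    - [-3,-3.5,-40,0,-1]
    - [0,0,-40,0,-1]
    - [0,0,-30,0,-1]
    - [0,0,0,0,-1]
    - [0,0,0,0,-1]

```text
t: 8.9
tool_pos: [0.4879, -0.2963, 0.0592]
tool_rot: [3.03, 0.827, 0.001]
force: [-0.0, -0.2, 0.6]
width: 0.094
grasp_force: 0.0
```

apply_moves:
  targets:
    - [-0.8,-1.1,-25,0,-1]
    - [0,0,-15,0,-1]
    - [0,0,-5,0,-1]
    - [0,0,0,0,-1]
    - [0,0,0,0,0.2]
    - [0,0,0,0,0.6]
    - [0,0,0,0,0.6]
    - [0,0,0,0,0.6]
    - [0,0,0,0,0.6]
    - [0,0,30,0,0.6]
    - [0,0,40,0,0.6]
    - [0,0,40,0,0.6]
    - [0,0,0,0,0.6]
    - [0,0,0,0,0.6]

```text
t: 10.65
tool_pos: [0.4862, -0.2973, 0.1223]
tool_rot: [-3.03, -0.826, 0.001]
force: [-0.6, -0.0, -0.7]
width: 0.0539
grasp_force: 15.0
```

apply_moves:
  targets:
    - [0.9,36.4,0,-0.0467,0.6]
    - [0.9,36.4,0,-0.0467,0.6]
    - [0.9,36.4,0,-0.0467,0.6]
    - [0.9,36.4,0,-0.0467,0.6]
    - [0.9,36.4,0,-0.0467,0.6]
    - [0.9,36.4,0,-0.0467,0.6]
    - [0.9,36.4,0,-0.0467,0.6]
    - [0.9,36.4,0,-0.0467,0.6]
    - [0,0,0,0,0.6]
    - [0,0,-20,0,0.6]
    - [0,0,0,0,0.6]
    - [0,0,0,0,0.6]
    - [0,0,0,0,0.6]

```text
t: 12.28
tool_pos: [0.4937, -0.0071, 0.1032]
tool_rot: [-3.132, -0.247, -0.0]
force: [0.2, 0.3, -1.1]
width: 0.0539
grasp_force: 15.0
```

apply_moves:
  targets:
    - [0,0.5,-15,0,0.6]
    - [0,0,-12,0,0.6]
    - [0,0,-7,0,0.6]
    - [0,0,-2.5,0,0.6]
    - [0,0,0,0,0.6]
    - [0,0,0,0,0.1]
    - [0,0,0,0,-0.3]
    - [0,0,0,0,-0.5]
    - [0,0,0,0,-0.5]
    - [0,0,30,0,-0.6]
    - [0,0,40,0,-0.7]
    - [0,-40,40,0.06,-0.6]
    - [0,-50,40,0.06,-0.6]
    - [0,-50,0,0.06,-0.6]
    - [0,-50,0,0.06,-0.6]
    - [0,-50,0,0.06,-0.6]
    - [0,-45,0,0.06,-0.6]
    - [0,0,0,0,-0.6]
    - [0,0,0,0,-0.6]

```text
t: 14.65
tool_pos: [0.4935, -0.2894, 0.2153]
tool_rot: [-3.036, -0.804, 0.001]
force: [0.5, 0.9, 0.1]
width: 0.0753
grasp_force: 0.0
```

```bash
python3 - <<'E'
from meas import *
T=grab('top','t3.png');S=grab('side','s3.png')
s=monitor.get_state();print(s['tool_pos'],s['tool_rot'])
pt=proj('top',[[.494,-.006,.082]])[0];ps=proj('side',[[.494,-.006,.082]])[0];print(pt,ps)
for vm in (130,150,175):
    face('top',T,'spacer',pt,.082,vm); face('side',S,'spacer',ps,.082,vm)
for vm in (150,190):
  for v,im,x in (('top',T,(165,184)),('side',S,(218,252))):
    face(v,im,'pin',x,.126,vm,r=12)
c=np.hstack([cv2.resize(T[140:240,190:290],None,fx=4,fy=4),cv2.resize(S[150:250,195:295],None,fx=4,fy=4)])
cv2.imwrite('pics/c3.png',c[:,:,::-1])
E
```

```text
[ 0.49397961 -0.28855584  0.21541913] [-3.03558431e+00 -8.06861688e-01 -1.11226185e-04]
[238.31721781 180.44325397] [241.25628938 194.29727587]
top spacer {'c': array([494.6,  -4.9]), 'size': array([55.6, 92.8]), 'hole': array([519.1,  -1.4]), 'hd': np.float64(16.3), 'off': np.float64(24.8), 'lat': np.float64(-0.6), 'yaw': np.float32(9.4)}
side spacer {'c': array([493.2,  -3.1]), 'size': array([61.3, 92.8]), 'hole': array([5.191e+02, 5.000e-01]), 'hd': np.float64(13.4), 'off': np.float64(26.0), 'lat': np.float64(-1.3), 'yaw': np.float32(11.0)}
top spacer {'c': array([494.7,  -5. ]), 'size': array([55.4, 92.1]), 'hole': array([519.1,  -1.5]), 'hd': np.float64(17.2), 'off': np.float64(24.6), 'lat': np.float64(-0.4), 'yaw': np.float32(9.1)}
side spacer {'c': array([493.2,  -3.5]), 'size': array([57.5, 92.6]), 'hole': array([5.19e+02, 4.00e-01]), 'hd': np.float64(14.9), 'off': np.float64(26.1), 'lat': np.float64(-0.1), 'yaw': np.float32(8.8)}
top spacer {'c': array([494.7,  -5.3]), 'size': array([54.8, 90.7]), 'hole': array([519.1,  -1.5]), 'hd': np.float64(18.6), 'off': np.float64(24.7), 'lat': np.float64(-0.3), 'yaw': np.float32(9.5)}
side spacer {'c': array([493.5,  -4.2]), 'size': array([56.1, 92.2]), 'hole': array([5.189e+02, 3.000e-01]), 'hd': np.float64(16.6), 'off': np.float64(25.9), 'lat': np.float64(0.5), 'yaw': np.float32(8.8)}
top pin {'c': array([484.2, 226.6]), 'size': array([22.4, 22.8]), 'yaw': np.float32(45.6)}
side pin {'c': array([483.5, 229. ]), 'size': array([21.1, 22.1]), 'yaw': np.float32(-76.0)}
top pin {'c': array([484.1, 226.5]), 'size': array([21.3, 21.9]), 'yaw': np.float32(89.4)}
side pin {'c': array([483.6, 228.5]), 'size': array([21.1, 21.1]), 'yaw': np.float32(-76.0)}
```

View pics/c3.png

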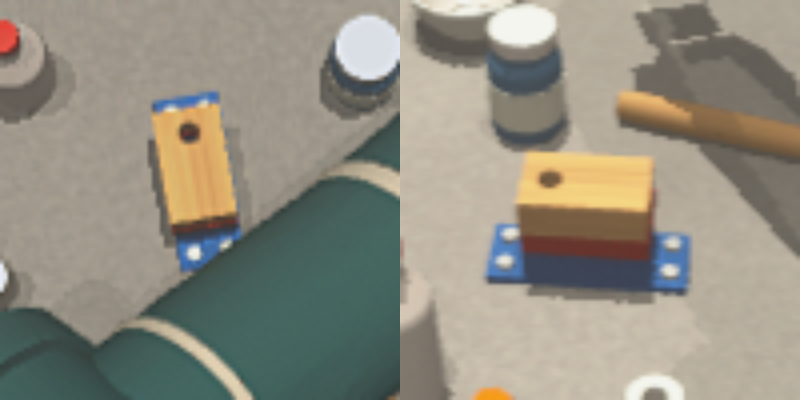

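Spacer is flush on the pad: yaw about 9°, hole (519.0,-0.5), within about 1.5 mm of the pad's and foot's holes. Now to the orange pin (484,227), jaws closing across the rack.

apply_moves:
  targets:
    - [-0.8,43,0,0.0955,-0.5]
    - [-0.8,43,0,0.0955,-0.4]
    - [-0.8,43,0,0.0955,-0.3]
    - [-0.8,43,0,0.0955,-0.3]
    - [-0.8,43,0,0.0955,-0.3]
    - [-0.8,43,0,0.0955,-0.3]
    - [-0.8,43,0,0.0955,-0.3]
    - [-0.8,43,0,0.0955,-0.3]
    - [-0.8,43,0,0.0955,-0.3]
    - [-0.8,43,0,0.0955,-0.3]
    - [-0.8,43,0,0.0955,-0.3]
    - [-0.8,43,0,0.0955,-0.3]
    - [0,0,0,0,-0.3]
    - [0,0,-30,0,-0.3]
    - [0,0,-25,0,-0.3]
    - [0,0,0,0,-0.3]
    - [0,0,0,0,-0.3]

```text
t: 16.88
tool_pos: [0.4842, 0.2262, 0.1615]
tool_rot: [2.115, 2.322, 0.001]
force: [0.3, -0.0, -0.6]
width: 0.061
grasp_force: 0.0
```

```bash
python3 - <<'E'
from meas import *
T=grab('top');S=grab('side')
s=monitor.get_state();print(s['tool_pos'],s['tool_rot'],s['width'])
c=np.hstack([cv2.resize(T[140:240,120:220],None,fx=4,fy=4),cv2.resize(S[200:330,155:285],None,fx=400/130,fy=400/130)])
cv2.imwrite('pics/c4.png',c[:,:,::-1])
E
```

```text
[0.48439367 0.22637676 0.16163815] [2.11518330e+00 2.32247629e+00 2.30547839e-03] 0.061146597515224436
```

View pics/c4.png

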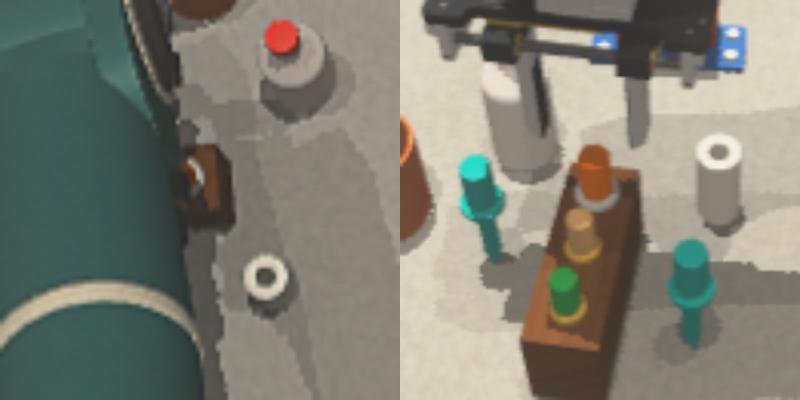

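Fingers straddle the orange grip (side crop at (595,170)) and stay clear of the neighbours. Descending to grip and lift.

apply_moves:
  targets:
    - [0,0,-30,0,-0.3]
    - [0,0,-20,0,-0.3]
    - [0,0,-11.5,0,-0.3]
    - [0,0,0,0,-0.3]
    - [0,0,0,0,0.2]
    - [0,0,0,0,0.8]
    - [0,0,0,0,0.8]
    - [0,0,0,0,0.8]
    - [0,0,0,0,0.8]
    - [0,0,0,0,0.8]
  force: 25

```text
t: 18.23
tool_pos: [0.484, 0.2262, 0.0992]
tool_rot: [-2.115, -2.323, -0.0]
force: [-1.6, -0.0, 4.7]
width: 0.0234
grasp_force: 25.0
```

apply_moves:
  targets:
    - [0,0,20,0,0.8]
    - [0,0,30,0,0.8]
    - [0,0,30,0,0.8]
    - [0,0,20,0,0.8]
    - [0,0,0,0,0.8]
    - [4.3,-28.6,0,0,0.8]
    - [4.3,-28.6,0,0,0.8]
    - [4.3,-28.6,0,0,0.8]
    - [4.3,-28.6,0,0,0.8]
    - [4.3,-28.6,0,0,0.8]
    - [4.3,-28.6,0,0,0.8]
    - [4.3,-28.6,0,0,0.8]
    - [4.3,-28.6,0,0,0.8]
    - [0,0,0,0,0.8]
    - [0,0,0,0,0.8]
    - [0,0,0,0,0.8]

```text
t: 20.23
tool_pos: [0.5182, -0.0018, 0.1986]
tool_rot: [-2.114, -2.324, 0.001]
force: [0.9, 0.2, -1.1]
width: 0.0236
grasp_force: 25.0
```

```bash
python3 - <<'E'
from meas import *
T=grab('top');S=grab('side','s5.png')
s=monitor.get_state();print(s['tool_pos'],s['tool_rot'],s['force'],s['width'])
print(proj('side',[[.5184,-.0025,.106],[.5184,-.0025,.18],[.519,-.0005,.082]]))
c=np.hstack([cv2.resize(T[140:240,190:290],None,fx=4,fy=4),cv2.resize(S[140:240,195:295],None,fx=4,fy=4,interpolation=cv2.INTER_CUBIC)])
cv2.imwrite('pics/c5.png',c[:,:,::-1])
E
```

```text
[ 0.51829529 -0.00196394  0.19883766] [-2.11384327e+00 -2.32378166e+00  3.20089172e-04] [-0.90576707  0.44243593 -1.85950843] 0.02336510038876778
[[232.13273794 187.30194487]
 [230.9660635  166.13495646]
 [232.07759547 194.14867235]]
```

View pics/c5.png

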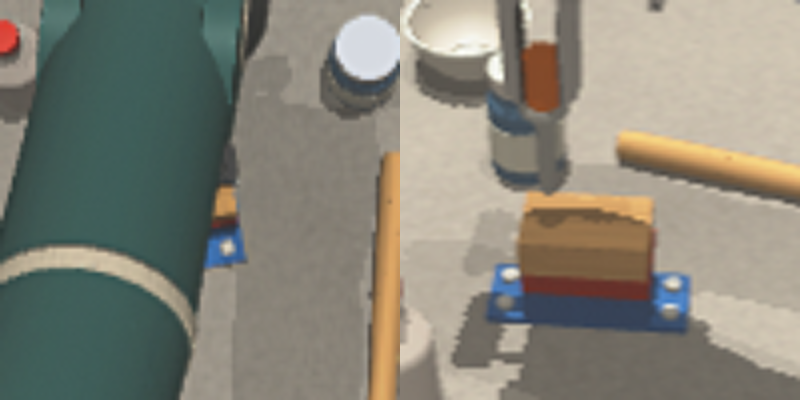

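The pin hangs upright with its tip at side pixel (231.8,188); predicted over the hole is (232.1,187.3), so it is aligned. Lowering in stages.

apply_moves:
  targets:
    - [0,-0.4,-10,0,0.8]
    - [0,0,-10,0,0.8]
    - [0,0,-5,0,0.8]
    - [0,0,-5,0,0.8]
    - [0,0,-5,0,0.8]
    - [0,0,-5,0,0.8]
    - [0,0,0,0,0.8]

```text
t: 21.2
tool_pos: [0.5182, -0.0031, 0.1587]
tool_rot: [-2.115, -2.322, 0.001]
force: [0.2, 0.1, -0.5]
width: 0.0235
grasp_force: 25.0
```

Nose is in the hole with no contact force. Continuing.

apply_moves:
  targets:
    - [0,0,-5,0,0.8]
    - [0,0,-5,0,0.8]
    - [0,0,-5,0,0.8]
    - [0,0,-5,0,0.8]
    - [0,0,0,0,0.8]

```text
t: 21.82
tool_pos: [0.5182, -0.0031, 0.1386]
tool_rot: [-2.115, -2.322, 0.001]
force: [-0.2, -0.0, -1.3]
width: 0.0236
grasp_force: 25.0
```

apply_moves:
  targets:
    - [0,0,-5,0,0.8]
    - [0,0,-5,0,0.8]
    - [0,0,-5,0,0.8]
    - [0,0,0,0,0.8]

```text
t: 22.32
tool_pos: [0.5182, -0.0031, 0.1236]
tool_rot: [-2.115, -2.322, 0.001]
force: [-0.6, 0.1, -1.2]
width: 0.0236
grasp_force: 25.0
```

apply_moves:
  targets:
    - [0,0,-5,0,0.8]
    - [0,0,-5,0,0.8]
    - [0,0,-5,0,0.8]
    - [0,0,-5,0,0.8]
    - [0,0,-1.5,0,0.8]
    - [0,0,0,0,0.8]

```text
t: 23.08
tool_pos: [0.5183, -0.0031, 0.1024]
tool_rot: [-2.115, -2.323, 0.0]
force: [-0.5, 0.4, -2.0]
width: 0.0237
grasp_force: 25.0
```

apply_moves:
  targets:
    - [0,0,-1,0,0.8]
    - [0,0,0,0,0.8]
    - [0,0,0,0,0.4]
    - [0,0,0,0,0]
    - [0,0,0,0,0]
    - [0,0,0,0,0]
    - [0,0,20,0,0]
    - [0,0,40,0,0]
    - [0,0,40,0,0]
    - [0,-50,20,0,0]
    - [0,-50,0,0,0]
    - [0,-50,0,0,0]
    - [0,-50,0,0,0]
    - [0,-50,0,0,0]
    - [0,0,0,0,0]
    - [0,0,0,0,0]

```text
t: 25.08
tool_pos: [0.5184, -0.2526, 0.2213]
tool_rot: [-2.115, -2.322, 0.0]
force: [-0.0, 1.9, 1.2]
width: 0.0466
grasp_force: 0.0
```

```bash
python3 - <<'E'
from meas import *
T=grab('top','t6.png');S=grab('side','s6.png')
s=monitor.get_state();print(s['t'],s['tool_pos'],s['width'])
pt=proj('top',[[.518,-.002,.128]])[0];ps=proj('side',[[.518,-.002,.128]])[0];print(pt,ps)
for vm in (150,190):
    face('top',T,'pin',pt,.128,vm,r=12); face('side',S,'pin',ps,.128,vm,r=12)
print(proj('side',[[.5185,-.0005,.082]]),proj('top',[[.5185,-.0015,.082]]))
c=np.hstack([cv2.resize(T[130:230,190:290],None,fx=4,fy=4),cv2.resize(S[150:250,195:295],None,fx=4,fy=4)])
cv2.imwrite('pics/c6.png',c[:,:,::-1])
E
```

```text
25.175 [ 0.5187038  -0.25179262  0.22142707] 0.047195043968222807
[236.46541397 170.10593593] [231.88822855 181.37990428]
top pin {'c': array([518.2,  -2.5]), 'size': array([20.5, 21.3]), 'yaw': np.float32(-0.3)}
side pin {'c': array([518.3,   0.6]), 'size': array([21.9, 24.1]), 'yaw': np.float32(-76.3)}
top pin {'c': array([518.5,  -2.5]), 'size': array([20.5, 20.6]), 'yaw': np.float32(-0.3)}
side pin {'c': array([ 5.185e+02, -2.000e-01]), 'size': array([21.9, 22.6]), 'yaw': np.float32(-73.1)}
[[232.2498996  194.17781175]] [[236.87104762 172.90654861]]
```

View pics/c6.png

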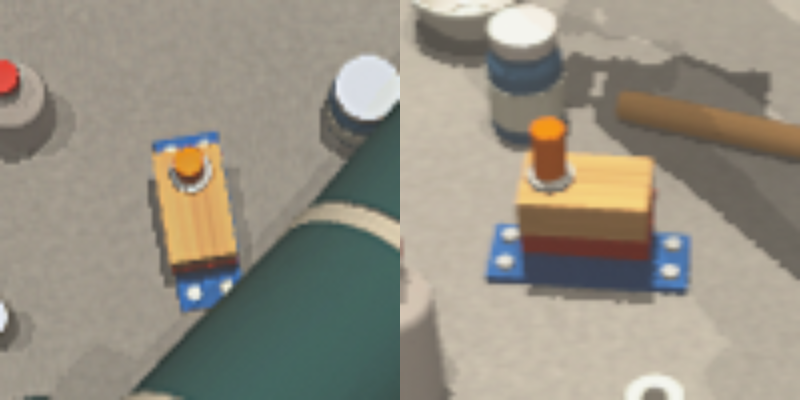

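The pin stands upright with its collar on the wood, top at (518.4,-1.5) against foot hole (518.4,-1.9). Stack is flush and everything is released. Handing in.

```bash
python3 -c "
from station import hand_in
print(hand_in())"
```

```text
the job is handed in; nothing more can be done
None
```

The riser is made up and the job handed in at about 25 s: pad and spacer lie flush on the leftmost blue foot and the orange pin stands seated through all three, released; the final pictures showed everything lined up within about 1.5 mm, but hand-in returned no verdict.

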